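# Press the cuvette holder into the corner of the bonding jig and hold it

## Robot

A 6-joint arm with a two-finger parallel gripper is mounted at the origin on a cart in front of the work surface, level with it; the furniture and walls round the work are solid. World frame = base frame: x ahead of the robot, y to its left, z up, the work surface at z = 0. Lengths are in m, angles in rad, forces in N, time in s.
With the tool pointing down it reaches from about 0.4 to 0.825 m from the base axis. Payload 7 kg.
Tool frame: the origin (TCP) lies at the very end of the fingers, on their centre line; the grasp point (between the pads) lies 19 mm behind it; z points along the fingers, y is the line along which they close (so a half turn about z gives the same grasp; the last joint's range is limited). The gripper opens to 88 mm and grips with 3 to 60 N. Pads are 19 mm wide; open, the fingers measure 130 mm over their backs; the gripper's body (78 mm by 193 mm) begins 47 mm behind the grasp point.
Start: joints at [-0.983, 0.359, 0.012, 0, -1.224, -0.288], TCP at [0.199, -0.645, 0.227] pointing down, gripper open.
Joint ranges: [-3.07, 3.07], [-1.43, 2.12], [-1.02, 1.25], [-3.03, 1.67], [-3.05, -0], [-3.03, 3.03]. Speed limits (rad/s): [2.39, 2.39, 3.01, 3.14, 3.14, 3.14].

## Interface

Orientations are given as a unit quaternion [w, x, y, z].
In Python, from bench import ctrl gives the robot as it stands. The module is installed in compiled form; this text tells all that it offers. Calls block until the motion is done:
- ctrl.move_pose(position, orientation): joint-space move of the TCP to a pose.
- ctrl.movel(position, feed=0.15, ori=None): straight line of the TCP; ori=None keeps the orientation; feed is the mean speed in m/s.
- ctrl.movej(angles): joint-space move.
- ctrl.set_gripper(opening, effort=None): finger opening in m; effort is the grip in N (None keeps the last); returns when the fingers have stopped.
- ctrl.dwell(seconds).
- ctrl.ik(position, orientation): joint angles nearest the present ones, or None.
- ctrl.observe(): the state.
- ctrl.read_camera(name): name is "scene" or "top" or "wrist"; returns the picture (480x640x3 uint8, red, green, blue); there is no depth.
- ctrl.camera_info(name): a dict with "vertical_fov" (degrees; the focal length in pixels is half the picture's height over the tangent of half this angle, whatever the lens; pixels are square), "cx", "cy" (the principal point, pixels), "dist_coeffs" ([k1, k2, p1, p2, k3] as OpenCV has them; the pictures are not rectified), "position" and "rotation" of the camera in the world. Camera axes: x right, y down, z forward; pixel columns grow to the right and rows downward; lengths in m; the calibration is good to about 2 mm. A picture is of the moment at which its call begins: read the wrist's pose just before it. camera_info takes no time and is no camera call; for the wrist camera it gives the pose at the moment of the call.
A pose or a line that the arm cannot do raises ctrl.Unreachable and nothing moves.
- ctrl.finish_job(): hands the job in; it is judged then, once.
The state is a dict: "t": time; "joints": joint angles; "joint_vel": joint speeds; "joint_torque": joint torques, N m; "ee_pos": TCP position; "tcp_rot": TCP orientation; "wrist_force": force on the tool from outside, world axes, zero at the start; "ft_torque": the same for the moment, N m; "gripper_width": finger opening in m; "grasp_force": force on a finger pad.
Only numpy, scipy, OpenCV 4.12 (cv2) and the standard library are available. Lean on these libraries where they do the work, as an engineer would, in place of code of your own. Each camera call takes 0.05 s, during which the arm holds its last target. There are 200 camera calls.

## Task

Pick up the aluminium holder block with the square off-centre well (not the one with the round bore) and stand it, well upward, on the plate of the corner jig, its long side along the long fence and its well at the end away from the short fence. Press it snugly into the corner so that it bears flush on both fences at once with a few newtons on each, without ramming it, and finish still holding it pressed there; leave the other things where they are.

Things in the scene. Friction and masses are not known exactly. Their poses are not given: they have to be found in the camera images.
- cuvette_block: cuvette holder: loose machined aluminium block, 60 (x) x 40 (y) x 56 mm tall (z), 0.28-0.5 kg, standing well up. Its top has one SQUARE well, 15 mm wide, 45 deep, off-centre: 14 mm from the middle toward the -x end (that end face has a small dark round light port). Origin: centre of underside. Gripped high across its 40 mm, the fingers clear the fences while it sits in the jig
- jig: corner jig, fixed on the worktop at a varying place and yaw: dark steel plate 140 (x) x 120 mm (y), top 8 mm above the worktop, two steel fences at a right angle on it. Origin: centre of underside. Long fence's inner face: plane y = -45 mm; short fence's: x = +55 mm. The block belongs at jig (25, -25, 8) mm with the jig's yaw (well end to jig -x)
- long_fence: the long fence of the jig, along jig x: 90 mm long (jig x -44 to +46 mm), 12 mm thick, top 18 mm above the plate (26 mm above the worktop). Origin: centre of its underside. Rigid steel
- short_fence: the short fence of the jig, along jig y: 76 mm long (jig y -36 to +40 mm), 12 mm thick, top 18 mm above the plate. Origin: centre of its underside. The two fences leave an open relief gap at the corner itself
- corner (a point): the point on the plate's top where the planes of the two fences' inner faces meet (jig 55, -45, 8 mm); axes as the jig's
- vial_block: the other machined aluminium block, same 40 x 60 x 56 mm outside, loose, but with one ROUND bore of 24 mm in the middle of its top; not wanted. Origin: centre of its underside; x along the 60 mm side, z up
- small_beaker: small empty glass beaker, 54 mm wide, 60 mm tall; bystander, origin under its centre
- sample_vial: small capped glass vial, 24 mm wide, 56 mm tall; bystander, origin under its centre
- brass_weight: knobbed brass calibration weight, 24 mm wide, 38 mm tall; bystander, origin under its centre
- cuvette_case: flat dark cuvette box with clear lid, 68 x 90 x 28 mm; bystander, origin under its centre
- forceps: steel forceps lying flat, 126 mm long along their y; bystander
- pipette: micropipette lying flat, 195 mm long along its y, 28 mm high; bystander
- marker: black marker pen lying flat, 126 mm long along its y; bystander
- well (a point): centre of the mouth of the square well, in the block's top: block (-14, 0, 56) mm
Things that resemble listed ones, but are neither listed nor needed, are in the scene too. What is shaped like the cuvette_block but blue or purple is not meant.

How it is judged:
On the way:
1. the block with the square well is lifted off the worktop in the fingers (height (world z) of cuvette_block above 0.011 m and contact force between the fingers and cuvette_block above 1 N), for 0.2 s.
At the end, for the whole second after the job is handed in: Square-well block on the jig plate, well up, within 2.5 mm of its corner position, 0.045 rad of upright, 0.035 rad of parallel to the fences, well end away from the short fence; over 1.5 N on each fence, fingers still on it (over 1 N), at rest (contact force between cuvette_block and long_fence above 1.5 N and contact force between cuvette_block and short_fence above 1.5 N and contact force between the fingers and cuvette_block above 1 N and x of cuvette_block in the frame of jig between 0.0225 and 0.0275 m and y of cuvette_block in the frame of jig between -0.0275 and -0.0225 m and z of cuvette_block in the frame of jig between 0.0055 and 0.0105 m and angle between the y axis of cuvette_block and the y axis of jig, either way round below 0.035 rad and angle between cuvette_block's own z axis and vertical below 0.045 rad and x of well in the frame of jig below 0.02 m and z of well in the frame of jig above 0.04 m and linear speed of cuvette_block below 0.01 m/s); the arm keeps its last pose, push and grip.
It fails at once if the block is rammed into a fence (over 60 N) (contact force between cuvette_block and long_fence above 60 N or contact force between cuvette_block and short_fence above 60 N).
It fails at once if another thing on the bench is shifted by more than 20 mm (distance of any of vial_block, small_beaker, sample_vial, brass_weight, cuvette_case, forceps, pipette, marker from where it was at the start of the episode above 0.02 m).
It also fails if it takes over 69 s, if anything falls off the work surface, if the arm or the gripper's body presses on something with over 40 N, if the wrist force passes 120 N, or if a joint passes its speed limit or range.

## Working session

There is one attempt and no reset: what is moved stays moved. The work goes in short steps, each a Python script; the robot and the scene stay as the last script left them, time stands still between calls to the robot, and variables do not carry over. Pictures are saved under pics/ and viewed, at most 10 in all, crops included, and the job is handed in when it is done.

```bash
mkdir -p pics; cat > h.py <<'E'
import numpy as np, cv2
from bench import ctrl
from scipy.spatial.transform import Rotation as R
def rotm(r):
    r=np.array(r,float)
    return r if r.shape==(3,3) else R.from_quat(r[[1,2,3,0]]).as_matrix()
def cast(ci,px,z):
    f=240/np.tan(np.radians(ci["vertical_fov"])/2)
    K=np.array([[f,0,ci["cx"]],[0,f,ci["cy"]],[0,0,1.]])
    p=cv2.undistortPoints(np.array(px,float).reshape(-1,1,2),K,np.array(ci["dist_coeffs"],float)).reshape(-1,2)
    d=np.c_[p,np.ones(len(p))]@rotm(ci["rotation"]).T
    o=np.array(ci["position"]); return o+d*((z-o[2])/d[:,2])[:,None]
def save(n,im): cv2.imwrite(f"pics/{n}.png",im[:,:,::-1])
def quat(yaw): # tool down; tool y axis closing direction
    q=(R.from_euler('z',yaw)*R.from_euler('x',np.pi)).as_quat(); return q[[3,0,1,2]].tolist()
E
python3 - <<'E'
from h import *
for n in("scene","top"):
    save(n,ctrl.read_camera(n)); print(n,ctrl.camera_info(n))
s=ctrl.observe(); print(s)
print(ctrl.camera_info("wrist"))
E
```

```text
scene {'vertical_fov': 46.438681207856426, 'cx': 323.4600044734836, 'cy': 240.05210477603032, 'dist_coeffs': array([-0.00698363,  0.        ,  0.        ,  0.        ,  0.        ]), 'position': array([-0.21623585, -1.03201365,  1.48227567]), 'rotation': array([-0.32913871,  0.880464  , -0.32231939,  0.11207616])}
top {'vertical_fov': 50.60976385514862, 'cx': 312.41446017129647, 'cy': 237.81156046034351, 'dist_coeffs': array([0.04546118, 0.        , 0.        , 0.        , 0.        ]), 'position': array([ 0.42807817, -0.09223258,  1.40096115]), 'rotation': array([ 0.03441311, -0.70347186,  0.70926515, -0.0297662 ])}
{'t': 0.1, 'joints': array([-9.82879359e-01,  3.59326782e-01,  1.11327444e-02, -3.01080902e-04,
       -1.22411480e+00, -2.88079331e-01]), 'joint_vel': array([-5.75360745e-05, -2.00800537e-03,  3.34977699e-03,  6.76268717e-04,
       -5.42258011e-04, -7.48284554e-04]), 'joint_torque': array([-2.97608225e-03, -5.84162736e+01,  2.93748701e+01,  7.01567575e+00,
        1.01236129e-02, -8.56055203e-05]), 'ee_pos': array([ 0.19919188, -0.64446702,  0.22570256]), 'tcp_rot': array([-1.92563907e-04, -1.49307135e-01,  9.88790568e-01,  7.44898164e-04]), 'wrist_force': array([ 1.11230959, -0.73566167, -0.68315893]), 'ft_torque': array([ 0.06832824,  0.00322698, -0.04605791]), 'grasp_force': 0.0, 'gripper_width': 0.08798737850592464}
{'vertical_fov': 69.69038838145963, 'cx': 317.54602482031675, 'cy': 238.32190482691328, 'dist_coeffs': array([-0.06602133,  0.        ,  0.        ,  0.        ,  0.        ]), 'position': array([ 0.13159474, -0.66652302,  0.38618826]), 'rotation': array([0.07788732, 0.5882505 , 0.79784479, 0.10648293])}
```

View pics/top.png

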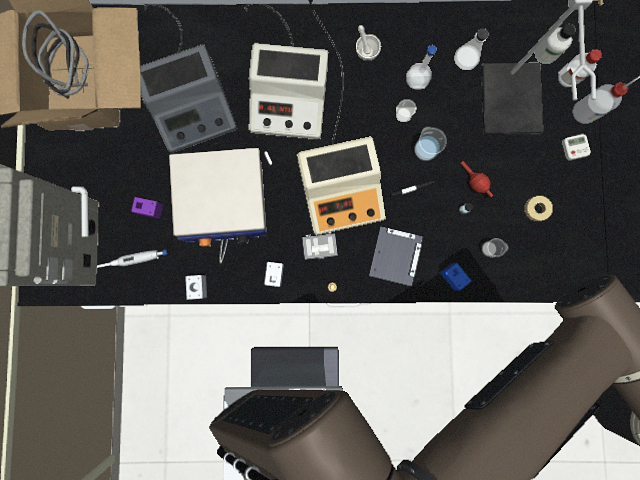

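View pics/scene.png

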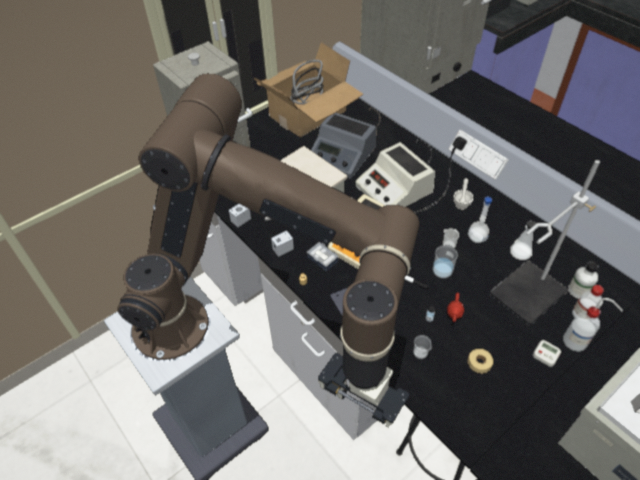

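The top view shows two aluminium blocks, at (196,287) with a larger dark spot and at (273,274) with a small off-centre one. The purple (147,207) and blue (456,277) look-alikes are excluded. The jig is at (397,255). I'll enlarge a crop to confirm.

```bash
python3 - <<'E'
from h import *
im=cv2.imread("pics/top.png")
a=cv2.resize(im[250:310,170:300],None,fx=6,fy=6,interpolation=cv2.INTER_CUBIC)[:, :780]
b=cv2.resize(im[220:295,360:490],None,fx=3,fy=3,interpolation=cv2.INTER_CUBIC)
c=np.zeros((360+225,780,3),np.uint8);c[:360]=a;c[360:,:390]=b;cv2.imwrite("pics/crop.png",c)
ci=ctrl.camera_info("top")
for p,z in (((196,287),.056),((273,274),.056),((397,255),.008),((332,287),.03),((320,246),.028),((456,277),.056),((495,247),.06),((130,260),.02)): print(p,cast(ci,[p],z)[0].round(3))
E
```

```text
(196, 287) [0.423 0.224 0.056]
(273, 274) [0.455 0.021 0.056]
(397, 255) [ 0.506 -0.315  0.008]
(332, 287) [ 0.42  -0.135  0.03 ]
(320, 246) [ 0.531 -0.104  0.028]
(456, 277) [ 0.444 -0.46   0.056]
(495, 247) [ 0.522 -0.563  0.06 ]
(130, 260) [0.498 0.412 0.02 ]
```

View pics/crop.png

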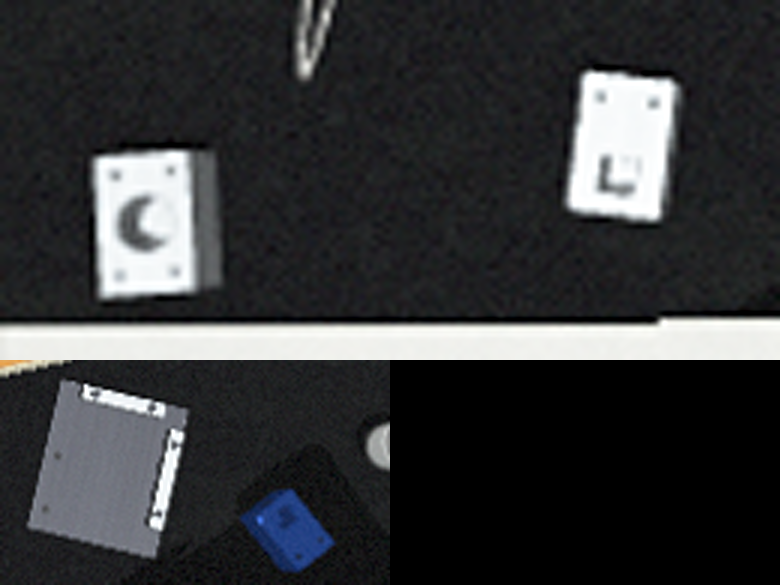

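The crop confirms the choice. The block at (273,274) has a square well near its robot-side end, so it is the wanted one. The one at (196,287) has a round centred bore, and blue and purple don't count. On the jig, the long fence is on the right (world −y) and the short fence is on the far side (+x), with yaw around −14°. The well end already points the right way. Next I'll take wrist looks at both.

```bash
python3 - <<'E'
from h import *
def look(n,p,yaw):
    ctrl.move_pose(p,quat(np.radians(yaw))); ctrl.dwell(.3)
    ci=ctrl.camera_info("wrist"); im=ctrl.read_camera("wrist"); save(n,im)
    np.save(n+"_ci.npy",ci,allow_pickle=True); s=ctrl.observe(); print(n,s["t"],s["ee_pos"].round(4),s["joints"].round(2),s["wrist_force"].round(2))
look("wj",[.49,-.33,.26],166)
look("wb",[.45,.021,.26],174)
a=cv2.imread("pics/wj.png");b=cv2.imread("pics/wb.png")
E
```

```text
wj 2.0333 [ 0.4898 -0.3304  0.2599] [-0.26  0.2  -0.13  0.   -1.24 -1.55] [0.18 0.05 0.32]
wb 3.7083 [0.4501 0.0205 0.2599] [ 0.49 -0.04 -0.4   0.   -1.21 -2.16] [ 0.62  0.45 -1.32]
```

View pics/wj.png

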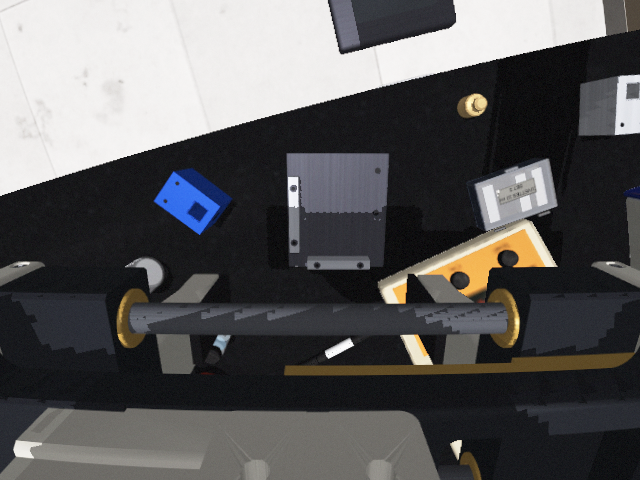

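View pics/wb.png

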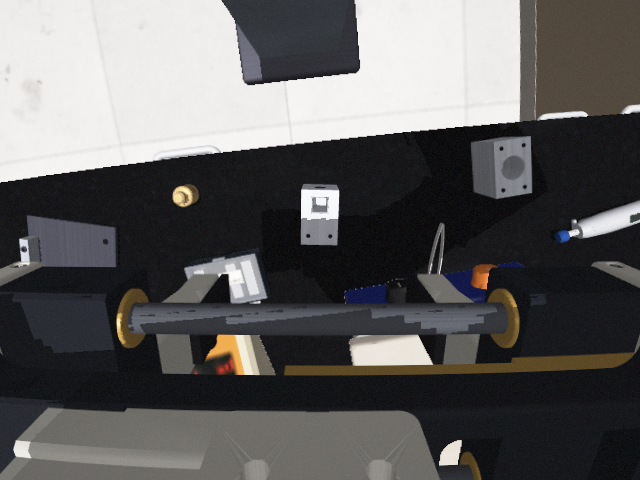

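Wrist views: in wb.png the block's top is around (301–339,190–245), well toward the robot, port at (319,187). In wj.png the jig plate is around (287–389,153–270), long fence at left (293,215), short fence at (338,263). The orange meter's corner is close to the jig at (385,285). I'll enlarge both to read the edges.

```bash
python3 - <<'E'
from h import *
a=cv2.imread("pics/wb.png")[175:255,290:350];b=cv2.imread("pics/wj.png")[145:280,275:400]
a=cv2.resize(a,None,fx=4.4,fy=4.4,interpolation=cv2.INTER_CUBIC);b=cv2.resize(cv2.convertScaleAbs(b,alpha=1.6),None,fx=4.4,fy=4.4,interpolation=cv2.INTER_CUBIC)
c=np.zeros((600,800,3),np.uint8);c[:a.shape[0],:a.shape[1]][:]=a[:, :250] if a.shape[1]>800 else a
c=c[:,:];x0=a.shape[1]-14;w=min(b.shape[1],800-x0);c[:b.shape[0],800-w:]=b[:,-w:];print(a.shape,b.shape,w)
cv2.imwrite("pics/crop2.png",c)
# contours
g=cv2.imread("pics/wb.png",0);m=(g>70).astype(np.uint8);m[:175]=0;m[255:]=0;m[:,:285]=0;m[:,355:]=0
k=max(cv2.findContours(m,0,1)[0],key=cv2.contourArea);print(cv2.approxPolyDP(k,2,True).reshape(-1,2).tolist())
E
```

```text
(352, 264, 3) (594, 550, 3) 550
[[303, 184], [301, 244], [336, 244], [338, 188], [329, 184]]
```

View pics/crop2.png

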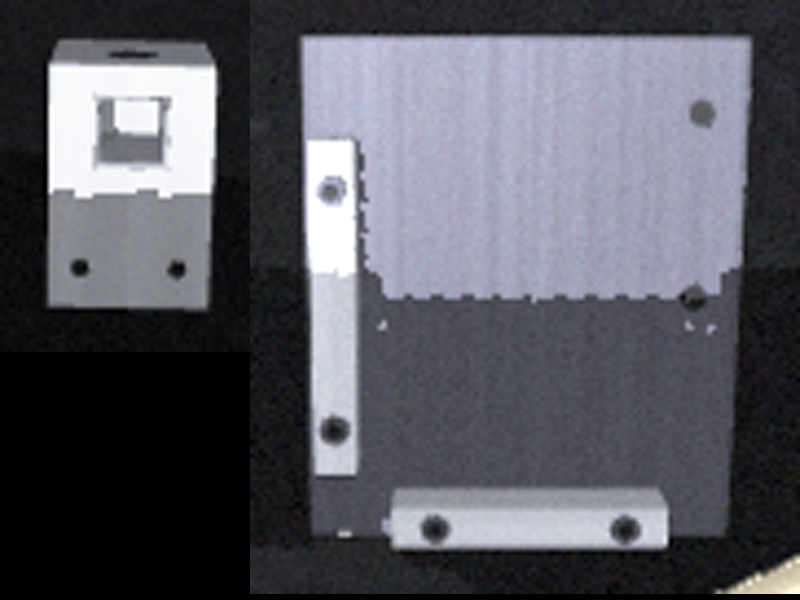

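```bash
cat > fit.py <<'E'
from h import *
def fit(ci,px,obj,h0):
    obj=np.array(obj,float); W=np.array([cast(ci,[p],z+h0)[0][:2] for p,z in zip(px,obj[:,2])])
    o=obj[:,:2]; oc,wc=o.mean(0),W.mean(0); A=o-oc;B=W-wc
    yaw=np.arctan2((A[:,0]*B[:,1]-A[:,1]*B[:,0]).sum(),(A*B).sum())
    Rm=np.array([[np.cos(yaw),-np.sin(yaw)],[np.sin(yaw),np.cos(yaw)]]); t=wc-Rm@oc
    print("pos",t.round(4),"yaw",np.degrees(yaw).round(2)); print(((W-t)@Rm*1e3-o*1e3).round(1).tolist()); return t,yaw
s=lambda P,ox,oy,dx:[((x-dx+.5)/4.4-.5+ox,(y+.5)/4.4-.5+oy) for x,y in P]
L=lambda n:np.load(n+"_ci.npy",allow_pickle=True).item()
b=fit(L("wb"),s([(48,65),(217,67),(211,308),(47,308)],290,175,0),[(-.03,-.02,.056),(-.03,.02,.056),(.03,.02,.056),(.03,-.02,.056)],0)
P=[(302,37),(752,37),(728,536),(313,536),(392,549),(668,547),(392,508),(667,508),(306,140),(315,474),(354,140),(357,474)]
O=[(-70,-60,8),(-70,60,8),(70,60,8),(70,-60,8),(67,-36,26),(67,40,26),(55,-36,26),(55,40,26),(-44,-57,26),(46,-57,26),(-44,-45,26),(46,-45,26)]
j=fit(L("wj"),s(P,275,145,250),np.array(O)/1e3,0)
np.save("poses.npy",[*b[0],b[1],*j[0],j[1]])
Rj=np.array([[np.cos(j[1]),-np.sin(j[1])],[np.sin(j[1]),np.cos(j[1])]]);print("target",j[0]+Rj@[.025,-.025])
print("meter corner",cast(L("wj"),[(380,284)],.06),cast(L("wj"),[(380,284)],.0))
E
python3 fit.py
```

```text
pos [0.4552 0.0205] yaw -6.65
[[-0.3, -0.2], [-0.2, 0.4], [0.0, 0.4], [0.5, -0.6]]
pos [ 0.5029 -0.3112] yaw -14.05
[[0.1, 0.5], [-0.2, -0.1], [0.1, 0.4], [0.1, 0.6], [0.4, -0.1], [-0.2, 0.2], [0.5, -0.0], [0.4, -0.5], [-0.4, -0.4], [-0.3, 0.1], [-0.3, -0.1], [-0.3, -0.5]]
target [ 0.52111398 -0.34157103]
meter corner [[ 0.58459455 -0.28294238  0.06      ]] [[ 0.61183061 -0.27769826  0.        ]]
```

```bash
python3 - <<'E'
from h import *
ci=ctrl.camera_info("top")
for z in(.03,.06,.09): print(z,cast(ci,[(385,221)],z)[0].round(3),cast(np.load("wj_ci.npy",allow_pickle=True).item(),[(380,284)],z)[0].round(3))
p=np.load("poses.npy"); b,by,j,jy=p[:2],p[2],p[3:5],p[5]
ctrl.move_pose([*b,.13],quat(by+np.pi))
ctrl.movel([*b,.027],feed=.1); s=ctrl.observe(); print(s["t"],s["ee_pos"].round(4),s["wrist_force"].round(2))
ctrl.set_gripper(.03,40); s=ctrl.observe(); print(s["gripper_width"],s["grasp_force"],s["wrist_force"].round(2))
ctrl.movel([*b,.14],feed=.1); ctrl.dwell(.3); s=ctrl.observe(); print(s["t"],s["ee_pos"].round(4),s["gripper_width"],s["grasp_force"],s["wrist_force"].round(2))
E
```

```text
0.03 [ 0.597 -0.281  0.03 ] [ 0.598 -0.28   0.03 ]
0.06 [ 0.593 -0.277  0.06 ] [ 0.585 -0.283  0.06 ]
0.09 [ 0.59  -0.273  0.09 ] [ 0.571 -0.286  0.09 ]
5.475 [0.4557 0.0208 0.0276] [-0.1   0.16  0.91]
0.04001380026790373 39.973646476864815 [-0.87  1.52  0.02]
7.8833 [0.4551 0.0205 0.1397] 0.03987031786176793 39.971652925014496 [ 0.21 -0.46 -3.94]
```

The block is held (40.0 mm wide, about 0.4 kg), and the meter's corner is only about 30 mm high, so it clears. Next is carrying it over and guarded touch-down.

```bash
cat > g.py <<'E'
from h import *
p=np.load("poses.npy"); b,by,j,jy=p[:2],p[2],p[3:5],p[5]
Rj=np.array([[np.cos(jy),-np.sin(jy)],[np.sin(jy),np.cos(jy)]])
def W(x,y): return (j+Rj@[x,y]).tolist()   # jig -> world, m
def force(n=6):
    F=[]
    for _ in range(n): ctrl.dwell(.03); F.append(ctrl.observe()["wrist_force"])
    f=np.mean(F,0); return np.r_[Rj.T@f[:2],f[2]]   # jig axes
def where():
    e=ctrl.observe()["ee_pos"]; return np.r_[Rj.T@(e[:2]-j),e[2]]*1e3
E
python3 - <<'E'
from g import *
q=quat(jy+np.pi)
ctrl.move_pose([*W(.013,-.013),.14],q)
ctrl.movel([*W(.013,-.013),.044],feed=.08); ctrl.dwell(.3)
f0=force(12); np.save("f0.npy",f0); print("tare",f0.round(2),where().round(2))
z=.040
while z>.030:
    ctrl.movel([*W(.013,-.013),z],feed=.01); f=force(4)-f0; print(round(z,4),f.round(2),where().round(2))
    if f[2]>2.5: break
    z-=.0007
np.save("z.npy",z); print(ctrl.observe()["t"])
ci=ctrl.camera_info("wrist"); im=ctrl.read_camera("wrist"); save("wp",im); np.save("wp_ci.npy",ci,allow_pickle=True)
E
```

```text
tare [ 0.01 -0.05 -4.18] [ 13.01 -12.99  43.98]
0.04 [ 0.01 -0.22  0.88] [ 13.04 -13.02  40.03]
0.0393 [ 0.04  0.21 -0.1 ] [ 13.01 -13.01  39.32]
0.0386 [-0.01  0.42  0.51] [ 12.99 -13.    38.6 ]
0.0379 [0.06 0.2  0.66] [ 13.01 -13.    37.91]
0.0372 [-0.19  0.01  0.69] [ 12.99 -12.99  37.18]
0.0365 [-0.11 -0.16  0.5 ] [ 13.02 -13.03  36.52]
0.0358 [0.06 0.22 0.37] [ 13.02 -13.01  35.8 ]
0.0351 [0.2  0.22 0.49] [ 13.06 -13.    35.13]
0.0344 [-2.49  2.1   9.65] [ 13.06 -12.98  35.06]
15.0083
```

View pics/wp.png

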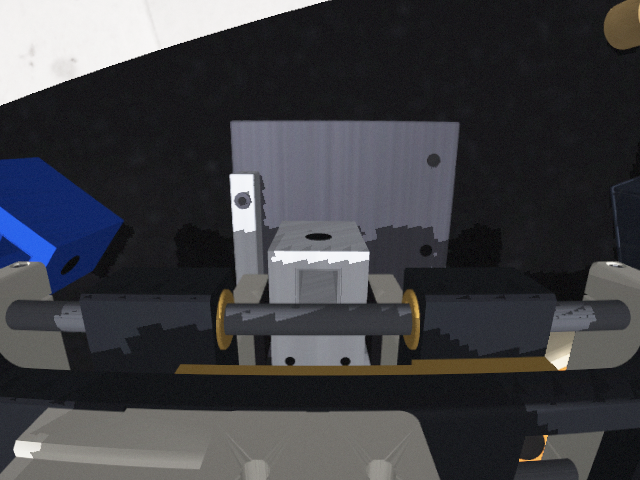

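The block stands flat on the plate: plate contact came at z≈35.0 mm as expected, with the long fence left of it (245,220). I'll relax the down-force and slide in, guarded, y first and then x.

```bash
python3 - <<'E'
from g import *
f0=np.load("f0.npy"); z=.0349; x,y=.013,-.013
def go(): 
    ctrl.movel([*W(x,y),z],feed=.015); f=force(4)-f0; print(round(x*1e3,2),round(y*1e3,2),f.round(1),where().round(2)); return f
go()
y=-.0215; go()
while y>-.029:
    y-=.0003; f=go()
    if f[1]>7: break
x=.0215; go()
while x<.030:
    x+=.0003; f=go()
    if f[0]<-8: break
print(ctrl.observe()["t"])
E
```

```text
13.0 -13.0 [-2.3  2.   7.8] [ 13.08 -12.99  35.06]
13.0 -21.5 [1.7 1.7 6. ] [ 13.58 -21.7   35.08]
13.0 -21.8 [2.4 2.6 6.7] [ 13.48 -21.81  35.08]
13.0 -22.1 [3.4 3.6 7.5] [ 13.29 -22.08  35.07]
13.0 -22.4 [3.3 3.9 8.7] [ 13.15 -22.28  35.06]
13.0 -22.7 [3.3 4.4 9.3] [ 13.08 -22.49  35.07]
13.0 -23.0 [2.6 5.5 9.4] [ 12.97 -22.73  35.08]
13.0 -23.3 [2.6 5.  9.9] [ 12.91 -22.95  35.06]
13.0 -23.6 [ 1.9  5.7 10.4] [ 12.83 -23.23  35.05]
13.0 -23.9 [ 1.9  6.  10.2] [ 12.77 -23.49  35.08]
13.0 -24.2 [ 1.9  6.3 10.7] [ 12.67 -23.72  35.05]
13.0 -24.5 [ 1.5  6.4 10.6] [ 12.68 -23.98  35.07]
13.0 -24.8 [ 1.2  7.7 11.8] [ 12.7  -24.    35.12]
21.5 -24.8 [-22.4  12.5  36.5] [ 13.27 -24.02  35.3 ]
21.8 -24.8 [-23.3  13.1  37.4] [ 13.3  -24.01  35.32]
21.7417
```

The down-load jams the slide: it built up to 37 N through the arm's compliance. I'll back off, hover 0.6 mm, press into the corner, then set down.

```bash
python3 - <<'E'
from g import *
f0=np.load("f0.npy"); z=.0349; x,y=.013,-.0235
def go(): 
    ctrl.movel([*W(x,y),z],feed=.02); f=force(4)-f0; print(round(x*1e3,2),round(y*1e3,2),f.round(1),where().round(2)); return f
go(); z=.0358; y=-.0225; f=go()
if abs(f).max()<4:
    x=.018; f=go(); x=.022; f=go()
    while x<.028 and f[0]>-4 and abs(f).max()<20:
        x+=.0004; f=go()
print(ctrl.observe()["t"], ctrl.observe()["gripper_width"],ctrl.observe()["grasp_force"])
E
```

```text
13.0 -23.5 [-0.7  0.7 11.6] [ 12.52 -23.84  35.04]
13.0 -22.5 [-1.7 -0.5  4.7] [ 11.79 -22.62  35.11]
22.85 0.03968677279027966 39.97822590172291
```

```bash
python3 - <<'E'
from g import *
f0=np.load("f0.npy"); x,y=.013,-.0225
for z in (.0365,.038,.042):
    ctrl.movel([*W(x,y),z],feed=.02)
    for _ in range(2): print(z,(force(4)-f0).round(1),where().round(2))
im=ctrl.read_camera("wrist"); ci=ctrl.camera_info("wrist"); save("wh",im)
s=ctrl.observe();print(s["t"],s["gripper_width"],s["ft_torque"])
old=cv2.imread("pics/wp.png");cv2.imwrite("pics/cmp.png",np.hstack([cv2.resize(a[110:390,200:480],None,fx=1.4,fy=1.4) for a in(old,im[:,:,::-1])]))
E
```

```text
0.0365 [0.6 0.3 0.6] [ 12.84 -22.38  36.16]
0.0365 [ 0.  -0.2  0.4] [ 12.93 -22.45  36.34]
0.038 [-0.1  0.1  0.2] [ 13.02 -22.48  38.04]
0.038 [0.  0.1 0.2] [ 12.98 -22.49  37.99]
0.042 [-0.1  0.3 -0. ] [ 12.98 -22.5   42.02]
0.042 [0.2 0.2 0.3] [ 12.94 -22.46  41.93]
24.55 0.03969834354336931 [-0.01404193  0.01993126 -0.01794581]
```

View pics/cmp.png

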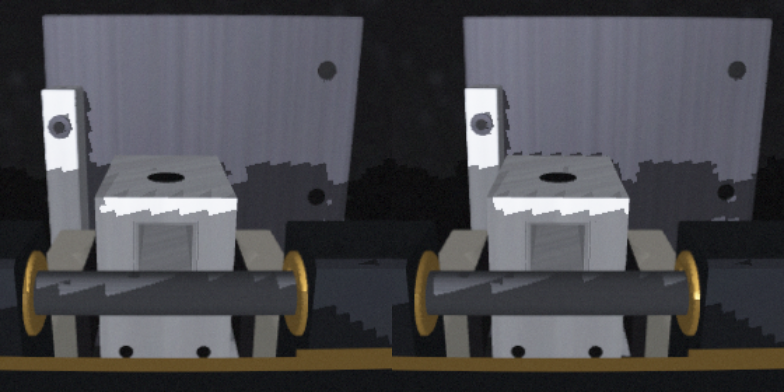

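The block is still upright and square in the fingers, and the arm's loop has some slow integral action. Now I'll press while hovering 1 mm clear, watching force against time.

```bash
cat > press.py <<'E'
from g import *
f0=np.load("f0.npy")
def go(x,y,z,n=4): 
    ctrl.movel([*W(x,y),z],feed=.02); f=force(n)-f0; print(round(x*1e3,2),round(y*1e3,2),f.round(1),where().round(2)); return f
E
python3 - <<'E'
from press import *
z=.0362; x,y=.018,-.0225
f=go(.013,y,.037); f=go(x,y,.037); x=.0225; f=go(x,y,z)
while f[0]>-3 and x<.0285 and abs(f).max()<20: x+=.0004; f=go(x,y,z)
print("x contact")
while f[1]<3 and y>-.0285 and abs(f).max()<20: y-=.0004; f=go(x,y,z)
for _ in range(3): print((force(8)-f0).round(1),where().round(2))
print(x,y,ctrl.observe()["t"])
E
```

```text
13.0 -22.5 [ 0.2 -0.3  0.1] [ 13.04 -22.53  37.01]
18.0 -22.5 [0.1 0.1 0.6] [ 17.89 -22.48  36.93]
22.5 -22.5 [-0.3  0.1 -0. ] [ 22.41 -22.5   36.14]
22.9 -22.5 [ 0.1 -0.4  0.2] [ 22.9  -22.48  36.22]
23.3 -22.5 [-0.4  0.4 -0.1] [ 23.3  -22.51  36.18]
23.7 -22.5 [-0.  -0.3  0.3] [ 23.67 -22.5   36.17]
24.1 -22.5 [-0.  -0.1  0.4] [ 24.1  -22.47  36.18]
24.5 -22.5 [0.1 0.4 0.4] [ 24.52 -22.48  36.19]
24.9 -22.5 [-0.4  0.2  0.8] [ 24.84 -22.51  36.17]
25.3 -22.5 [-2.5  0.4  1.5] [ 24.91 -22.52  36.14]
25.7 -22.5 [-5.1 -0.   4. ] [ 24.97 -22.5   36.05]
x contact
25.7 -22.9 [-4.9  1.1  2.9] [ 24.98 -22.7   35.95]
25.7 -23.3 [-4.6  1.8  1.8] [ 24.96 -22.94  35.83]
25.7 -23.7 [-4.7  2.3  1.2] [ 24.97 -23.27  35.76]
25.7 -24.1 [-4.6  2.6  1.2] [ 24.98 -23.66  35.7 ]
25.7 -24.5 [-4.5  3.   0.8] [ 24.95 -24.    35.65]
[-4.1  3.1  0.7] [ 24.97 -24.02  35.67]
[-4.7  3.   1. ] [ 24.98 -24.01  35.68]
[-4.3  2.9  1. ] [ 24.95 -24.    35.65]
0.025700000000000008 -0.024500000000000004 31.9083
```

Contact is at x≈24.95 and y≈−24.0 (jig frame), with steady forces. I'll set it down on the plate, then raise both pushes to about 8 N.

```bash
python3 - <<'E'
from press import *
x,y,z=.0257,-.0245,.0362
while z>.0345:
    z-=.0003; f=go(x,y,z)
    if f[2]>3.5 : break
while f[1]<8 and y>-.0285 and abs(f).max()<25: y-=.0003; f=go(x,y,z)
while f[0]>-8 and x<.0285 and abs(f).max()<25: x+=.0003; f=go(x,y,z)
print("hold")
for _ in range(4): print((force(8)-f0).round(1),where().round(2))
s=ctrl.observe();print(x,y,z,s["t"],s["grasp_force"],s["ft_torque"].round(2))
im=ctrl.read_camera("wrist"); save("wf",im)
E
```

```text
25.7 -24.5 [-4.6  3.1  2.5] [ 24.96 -24.02  35.57]
25.7 -24.5 [-5.9  3.6  4.3] [ 24.97 -24.03  35.49]
25.7 -24.8 [-5.6  4.7  5.4] [ 24.95 -24.06  35.47]
25.7 -25.1 [-6.2  6.3  5.1] [ 24.95 -24.08  35.48]
25.7 -25.4 [-5.9  8.   5.4] [ 24.95 -24.12  35.47]
26.0 -25.4 [-7.   7.8  6.4] [ 24.98 -24.11  35.46]
26.3 -25.4 [-7.2  8.2  7. ] [ 25.02 -24.11  35.51]
26.6 -25.4 [-9.   8.1  7.7] [ 25.   -24.12  35.48]
hold
[-8.9  8.7  7.8] [ 25.04 -24.12  35.49]
[-8.8  8.4  8.2] [ 25.   -24.12  35.48]
[-8.9  8.4  7.9] [ 24.98 -24.11  35.45]
[-8.6  8.4  8.2] [ 25.02 -24.13  35.5 ]
0.026600000000000006 -0.025400000000000006 0.0356 36.0417 39.97996509075165 [3.86 2.29 0.23]
```

View pics/wf.png

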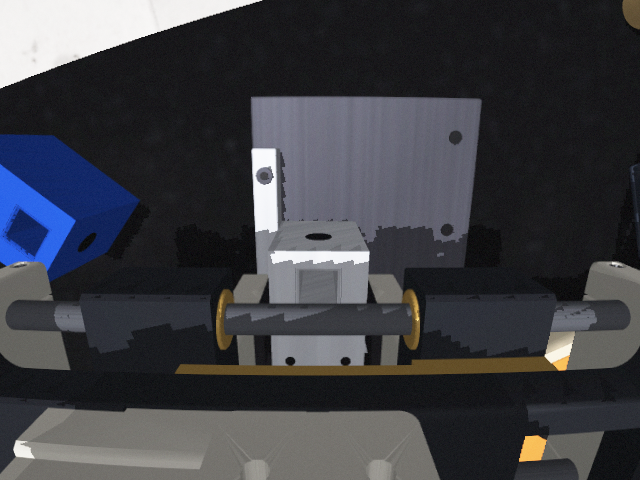

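The block is seated in the corner: its left side is against the long fence (275,240), it is upright, and about 9 N and 8 N are holding steadily. I'll make one small settle down onto the plate with slightly more y push for margin over friction, then hand in.

```bash
python3 - <<'E'
from press import *
f=go(.0266,-.0257,.0356); f=go(.0266,-.0257,.0353)
if f[2]<13: f=go(.0266,-.0257,.0351)
for _ in range(4): f=force(8)-f0; print(f.round(1),where().round(2))
if f[0]<-6 and f[1]>6 and abs(f).max()<25: print(ctrl.observe()["t"],ctrl.finish_job())
E
```

```text
26.6 -25.7 [-8.9 10.1  8.7] [ 25.02 -24.11  35.49]
26.6 -25.7 [-9.3 10.6  9.5] [ 25.02 -24.12  35.36]
26.6 -25.7 [-9.6 10.1 10.8] [ 25.03 -24.15  35.28]
[-9.5 10.4 10.8] [ 25.03 -24.15  35.28]
[-10.   10.1  10.8] [ 25.02 -24.13  35.27]
[-10.   10.3  11.2] [ 25.02 -24.14  35.26]
[-9.6 10.5 10.7] [ 25.01 -24.12  35.25]
the job is handed in; nothing more can be done
38.3083 None
```

I handed the job in at 38.3 s with the square-well block standing well up in the jig corner, pressed at about 10 N toward each fence and still gripped; `finish_job` returned no verdict. The first slide jammed with up to 37 N of down-force on the plate, so I backed off and slid in with the block held just clear of it.

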